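Seal the vacuum chamber and start the pump

ROBOT

A 6-joint arm with a two-finger parallel gripper is mounted at the origin on the work surface. World frame = base frame: x ahead of the robot, y to its left, z up, the work surface at z = 0. Lengths are in mm, angles in rad, forces in N, time in s.
With the tool pointing down it reaches from about 250 to 725 mm from the base axis. Payload 9.7 kg.
Tool frame: the origin (TCP) lies between the finger pads; the fingertips stand 8 mm ahead of it and the grasp point (between the pads) lies 11 mm behind it; z points along the fingers, y is the line along which they close (so a half turn about z gives the same grasp; the last joint's range is limited). The gripper opens to 85 mm and grips with 20 to 120 N. Pads are 22 mm wide; open, the fingers measure 114 mm over their backs; the gripper's body (76 mm by 85 mm) begins 54 mm behind the grasp point. The pads swing forward as they close: fully open they stand 13 mm farther back than shut.
Start: joints at [-1.294, 0.087, 0.176, 1.66, 0, 1.571], TCP at [150.301, -529.062, 212.184] pointing down, gripper open.
Joint ranges: [-3.13, 3.13], [-0.85, 1.81], [-1.15, 1.24], [-2.2, 2.28], [-1.44, 1.52], [-3.14, 3.14]. Speed limits (rad/s): [2.22, 2.22, 2.57, 3.14, 3.14, 3.14].

INTERFACE

Orientations are given as a 3x3 rotation matrix whose columns are the frame's x, y, z axes.
In Python, from station import * gives the robot as it stands. The module is installed in compiled form; this text tells all that it offers.
- The arm moves only by the shell command python3 -m creep 'ROWS'. ROWS is JSON, a list of rows, each a list of 7 numbers: the finger opening in mm, from 0 to 85.4, then the shift along the world's x, y, z in mm, then the turn, a rotation vector about the world's x, y, z in rad. In form: [[claw, dx, dy, dz, ax, ay, az], ...]. A call has 1 to 8 rows; each row is the pose to reach, as a shift and turn from the pose commanded when the call began; what a row does not reach only later rows make up. A row lasts 1/8 s, in which the tool goes at most 62.5 mm and 10.7 degrees, less where a joint would pass 70% of its speed; a pose out of reach is approached as far as the arm can. A call with a gripper value outside its range is refused whole. The fingers move at their own pace and stop on an object; the grip force is fixed at half the most. Time passes only in rows, so rows that repeat a pose let the fingers close. It gives the time, the measured TCP pose, the force, the opening and the grip force at its end, in the units of the state.
- get_obs(): the state, without advancing time (a new reading comes with each control period).
- snapshot(name): name is "scene" or "top" or "wrist"; returns the picture (384x512x3 uint8, red, green, blue); there is no depth.
- camera_model(name): a dict with "K" (3x3 intrinsics, pixels), "eye" and "rotation" of the camera in the world. Camera axes: x right, y down, z forward; pixel columns grow to the right and rows downward; lengths in mm; the calibration is good to about 2 mm. A picture is of the moment at which its call begins: read the wrist's pose just before it. camera_model takes no time and is no camera call; for the wrist camera it gives the pose at the moment of the call.
- close_job(): hands the job in; it is judged then, once.
The state is a dict: "t": time; "joint_positions": joint angles; "joint_velocities": joint speeds; "joint_torque": joint torques, N m; "eef_pos": TCP position; "eef_rot": TCP orientation; "ft_force": force on the tool from outside, world axes, zero at the start; "moment": the same for the moment, N m; "opening": finger opening in mm; "grasp_force": force on a finger pad.
Only numpy, scipy, OpenCV 4.12 (cv2) and the standard library are available. Lean on these libraries where they do the work, as an engineer would, in place of code of your own. Each camera call takes 0.05 s, during which the arm holds its last target. There are 200 camera calls.

TASK

Put the loose lid on the blue vacuum chamber and let go of it, then press it down one corner at a time on its orange dots until all four seal corners are fully home and the lid sits flat. Only then press the green pump button fully down and let it come back up. Do not knock the cup, clamp or wood offcut about.

Things in the scene. Friction and masses are not known exactly. Their poses are not given: they have to be found in the camera images.
- chamber: Blue open-topped vacuum chamber fixed to the bench, 150 (its x) x 200 (its y) mm outside, walls 14 mm thick (opening 122 x 172 mm), rim 85 mm high, a timber patch inside. Origin: centre of its underside; z up. At the rim's four corners stand black L-shaped rubber seal corners (12 mm wide, 30 mm legs) up to 8.5 mm proud of the rim.
- lid: Loose 0.5 kg lid: aluminium plate 156 (x) x 206 (y) x 8 mm, black plug beneath (114 x 164 mm, 14 mm deep; 4 mm play each side in the chamber's opening), handle on top. Starts on the bench, plug down. Origin: centre of the plug's underside; z up. Plate top 22 mm above it. Fits either way round. Origin about 79 mm above the bench when laid on the unpressed seal, 71 mm when sealed.
- lid_handle (a point): Middle of the lid's black handle bar, 53 mm above the lid's origin. The bar runs along the lid's y, 100 mm long, 20 mm wide (x), 18 mm tall, its underside 22 mm above the plate, with a post near each end.
- lid_dot (a point): One of four flat orange dots (28 mm across) on the lid's plate, at x = +-61, y = +-86 mm in the lid's frame (this one +x +y), 22 mm above the lid's origin: where to press. With the lid on, each dot is over one seal corner.
- seal_a (a joint): Rubber seal corner at the chamber's +x +y corner: 0 = up (starts up to 1 mm down), 0.008 m = fully home. Moves straight down under about 9 N and stays where left, without springing back. Each corner moves by itself, so the rigid lid rocks (up to 16 mm at the opposite corner) while corners are pressed in turn.
- seal_b (a joint): Rubber seal corner at the chamber's +x -y corner: 0 = up (starts up to 1 mm down), 0.008 m = fully home. Moves straight down under about 9 N and stays where left, without springing back. Each corner moves by itself, so the rigid lid rocks (up to 16 mm at the opposite corner) while corners are pressed in turn.
- seal_c (a joint): Rubber seal corner at the chamber's -x -y corner: 0 = up (starts up to 1 mm down), 0.008 m = fully home. Moves straight down under about 9 N and stays where left, without springing back. Each corner moves by itself, so the rigid lid rocks (up to 16 mm at the opposite corner) while corners are pressed in turn.
- seal_d (a joint): Rubber seal corner at the chamber's -x +y corner: 0 = up (starts up to 1 mm down), 0.008 m = fully home. Moves straight down under about 9 N and stays where left, without springing back. Each corner moves by itself, so the rigid lid rocks (up to 16 mm at the opposite corner) while corners are pressed in turn.
- pump: Grey pump starter box fixed to the bench, 110 (x) x 100 (y) x 60 mm high, with a round green push button in the middle of its top. Origin: centre of its underside.
- pump_button_top (a point): Centre of the green button's top face (40 mm across), about 82 mm above the bench when not pressed.
- pump_button (a joint): Travel of the green button: 0 = up, 0.006 m = fully down. Springs back; fully down takes about 5 N.
- mixing_cup: Red plastic mixing cup, 80 mm across, 85 mm tall, upright; bystander. Origin: centre of its foot.
- clamp: Spring clamp lying flat, steel with orange grips, about 160 x 100 x 28 mm; bystander. Origin: its middle, underside.
- offcut: Light wood offcut, 50 x 160 x 20 mm, lying flat; bystander. Origin: its middle, underside.
Not all that is in view belongs to the job. Of the things that look like the pump, take the one that is nearest to the robot's base at the start.

How it is judged:
By the outcome, as a careful person would: the job done as asked, in the order asked, and still so for the second after the job is handed in, with the robot touching nothing.
It also fails if it takes over 61 s, if anything falls off the work surface, if the arm or the gripper's body presses on something with over 40 N, if the wrist force passes 120 N, or if a joint passes its speed limit or range.

## Working session

There is one attempt and no reset: what is moved stays moved. The work goes in short steps, Python scripts to look and compute and a shell command to move; the robot and the scene stay as the last step left them, time stands still between calls to the robot, and variables do not carry over. Pictures are saved under pics/ and viewed, at most 10 in all, crops included, and the job is handed in when it is done.

```bash
mkdir -p pics; cat > h.py <<'E'
from station import *
import numpy as np, cv2
def ray(cm,u,v):
    d=np.array(cm["rotation"])@np.linalg.inv(np.array(cm["K"]))@np.array([u,v,1.0]); return np.array(cm["eye"],float),d/np.linalg.norm(d)
def onplane(cm,u,v,z):
    e,d=ray(cm,u,v); return e+d*(z-e[2])/d[2]
def tri(c1,p1,c2,p2):
    e1,d1=ray(c1,*p1); e2,d2=ray(c2,*p2)
    s=np.linalg.lstsq(np.c_[d1,-d2],e2-e1,rcond=None)[0]
    a,b=e1+s[0]*d1,e2+s[1]*d2
    return (a+b)/2,np.linalg.norm(a-b)
def proj(cm,p):
    q=np.array(cm["K"])@np.array(cm["rotation"]).T@(np.array(p,float)-np.array(cm["eye"])); return q[:2]/q[2]
def save(n,im): cv2.imwrite(n,cv2.cvtColor(np.array(im),cv2.COLOR_RGB2BGR))
E
python3 - <<'E'
from h import *
np.set_printoptions(precision=2,suppress=True)
for n in("scene","top"):
    cm=camera_model(n); im=snapshot(n); np.save(n+".npy",im); save(f"pics/{n}.png",im); print(n,cm)
E
```

```text
scene {'K': array([[474.94,   0.  , 250.36],
       [  0.  , 474.94, 194.66],
       [  0.  ,   0.  ,   1.  ]]), 'eye': array([1572.57,  723.66, 1185.72]), 'rotation': array([[-0.62,  0.52, -0.59],
       [ 0.79,  0.42, -0.45],
       [ 0.01, -0.74, -0.67]])}
top {'K': array([[449.59,   0.  , 254.9 ],
       [  0.  , 449.59, 185.09],
       [  0.  ,   0.  ,   1.  ]]), 'eye': array([ 486.63,    6.39, 1313.06]), 'rotation': array([[ 0.02, -0.99,  0.1 ],
       [-1.  , -0.02, -0.  ],
       [ 0.  , -0.1 , -1.  ]])}
```

View pics/scene.png

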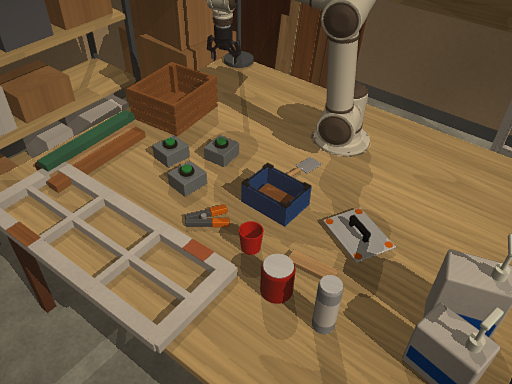

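View pics/top.png

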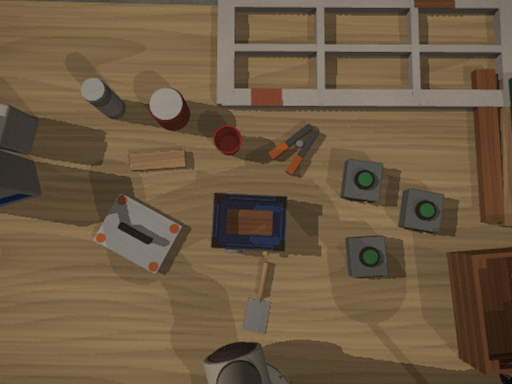

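The lid is at top (140,234) / scene (359,233) and the chamber at top (249,222) / scene (276,193). 

Pump candidates:
- top (366,180)
- top (427,210)
- top (370,257)

The last is probably nearest the base. Two other things could confuse the masks: the clamp's orange grips (like the dots) and the big red can (like the cup).

```bash
python3 - <<'E'
from h import *
np.set_printoptions(precision=1,suppress=True)
C={n:camera_model(n) for n in("scene","top")}
def blobs(n,lo,hi,amin=15):
    hsv=cv2.cvtColor(np.load(n+".npy"),cv2.COLOR_RGB2HSV)
    m=cv2.inRange(hsv,lo,hi); k,l,s,c=cv2.connectedComponentsWithStats(m)
    return [(c[i],s[i]) for i in range(1,k) if s[i,4]>=amin],m
for n in C:
    print(n,"orange",[(c,s[4]) for c,s in blobs(n,(3,150,130),(14,255,255))[0]])
    print(n,"green",[(c,s[4]) for c,s in blobs(n,(50,80,30),(85,255,255))[0]])
    b,m=blobs(n,(105,90,25),(130,255,255),60)
    for c,s in b:
        print(n,"blue",c,s)
gt=[(366,180),(427,210),(370,257)]; gs=[(170,143),(186,169),(221,143)]
for a in gt:
  for b in gs:
    p,e=tri(C["top"],a,C["scene"],b); 
    if e<15: print(a,b,p,e,np.hypot(*p[:2]))
E
python3 - <<'E'
import sys; sys.path.insert(0,'.')
from h import *
a=np.load('top.npy')[180:285,85:300]; b=np.load('scene.npy')[155:270,230:405]
a=cv2.resize(a,None,fx=3.7,fy=3.7,interpolation=2)[:300]; 
im=np.zeros((600,800,3),np.uint8)
a=cv2.resize(np.load('top.npy')[185:280,85:300],(680,300),interpolation=2); im[:300,:680]=a
b=cv2.resize(b,(457,300),interpolation=2); im[300:,:457]=b
c=cv2.resize(np.load('top.npy')[150:290,330:450],(257,300),interpolation=2); im[300:,460:717]=c
save('pics/crop.png',im)
E
```

```text
scene orange [(array([109.9, 142.8]), np.int32(117)), (array([124.1, 141.2]), np.int32(84)), (array([ 80.1, 160.7]), np.int32(24)), (array([ 60.5, 181.7]), np.int32(28)), (array([218.3, 209.6]), np.int32(146)), (array([358.6, 210.9]), np.int32(32)), (array([219.6, 221.6]), np.int32(137)), (array([328.9, 220.9]), np.int32(32)), (array([256.3, 226. ]), np.int32(43)), (array([ 17.2, 237.5]), np.int32(39)), (array([197.9, 249.3]), np.int32(341)), (array([388.4, 244.1]), np.int32(42))]
scene green [(array([ 85.8, 140. ]), np.int32(1462)), (array([169.6, 141.3]), np.int32(62)), (array([221.2, 141. ]), np.int32(56)), (array([186.3, 168.4]), np.int32(72))]
scene blue [266.6 181.6] [248 168  55  30 351]
scene blue [287.5 177.8] [272 169  33  19  77]
scene blue [282.4 206.1] [241 184  70  42 772]
scene blue [471.9 321. ] [457 313  25  17 127]
scene blue [428.1 366.7] [406 345  51  39 584]
top orange [(array([278. , 149.3]), np.int32(133)), (array([293.3, 163.9]), np.int32(129)), (array([173.9, 228.2]), np.int32(64)), (array([100.3, 237.3]), np.int32(60)), (array([152.9, 266.2]), np.int32(64))]
top green [(array([510.6,  92.6]), np.int32(57)), (array([365. , 178.7]), np.int32(170)), (array([426.5, 209.7]), np.int32(178)), (array([370. , 256.5]), np.int32(173))]
top blue [ 12.1 197.8] [  0 194  30  10 135]
top blue [266.9 228.4] [241 204  45  46 547]
(366, 180) (186, 169) [ 631.1 -304.1   69.9] 1.9402915593647119 700.5234695445708
(427, 210) (170, 143) [ 550.8 -472.3   67.3] 5.626039519470752 725.5685645035745
(370, 257) (221, 143) [ 418.8 -316.2   64.4] 2.2443276064759723 524.8198898909013
```

View pics/crop.png

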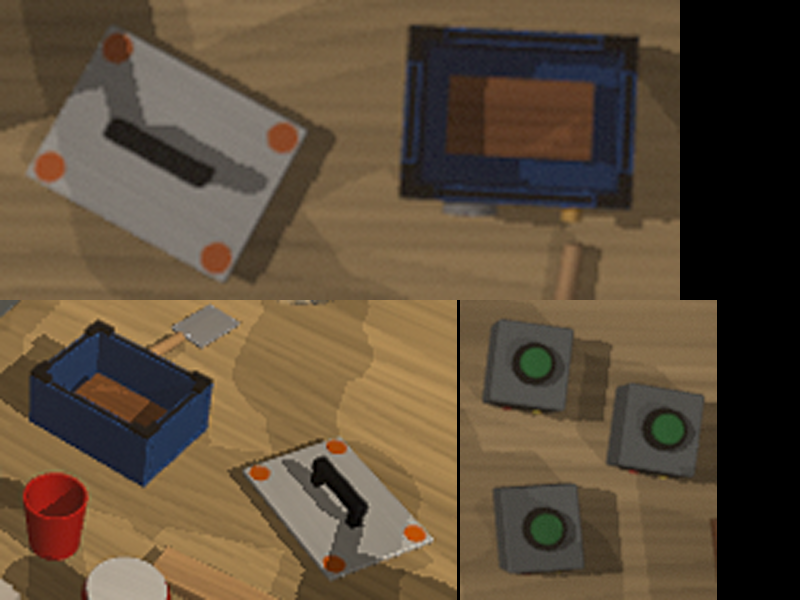

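Crop check:
- **Pump:** the lower-left box (370,257) is the nearest, at 525 mm against 700 and 725.
- **Lid:** it has four orange dots, one in shade near top (122,200), and the handle runs along its long axis.
- **Chamber:** the black seal corners are at top (214,193), (287,197), (285,251) and (212,247).

```bash
python3 - <<'E'
from h import *
np.set_printoptions(precision=1,suppress=True)
C={n:camera_model(n) for n in("scene","top")}
im={n:np.load(n+".npy").astype(int) for n in C}
hsv=cv2.cvtColor(np.load("top.npy"),cv2.COLOR_RGB2HSV)
m=cv2.inRange(hsv,(2,140,60),(14,255,255)); w=np.zeros_like(m); w[192:212,112:134]=m[192:212,112:134]
ys,xs=np.nonzero(w); p4=(xs.mean(),ys.mean()); print("shaded dot",p4,len(xs))
top=[(173.9,228.2),(152.9,266.2),(100.3,237.3),p4]
sc=[(328.9,220.9),(358.6,210.9),(388.4,244.1),(358,256)]
P=[]
for a,b in zip(top,sc):
    p,e=tri(C["top"],a,C["scene"],b); P.append(p); print(p,e, onplane(C["top"],*a,22))
Q=np.array([onplane(C["top"],*a,22) for a in top])
print("sides",[np.linalg.norm(Q[i]-Q[(i+1)%4]) for i in range(4)],"ctr",Q.mean(0))
# handle
h=np.zeros((384,512),np.uint8); t=im["top"]; h[215:255,110:165]=(t[215:255,110:165].max(2)<45)*255
h=cv2.morphologyEx(h,cv2.MORPH_OPEN,np.ones((3,3)))
r=cv2.minAreaRect(cv2.findContours(h,0,2)[0][0]); print("handle top",r,onplane(C["top"],*r[0],62))
s=im["scene"]; h[:]=0; h[212:245,345:375]=(s[212:245,345:375].max(2)<45)*255
ys,xs=np.nonzero(h); print("handle scene",xs.mean(),ys.mean(),tri(C["top"],r[0],C["scene"],(xs.mean(),ys.mean())))
# chamber
m=np.zeros((384,512),np.uint8); sub=t[185:260,200:300]; m[185:260,200:300]=((sub[...,2]>=sub[...,0]-3)&(sub.max(2)<110))*255
m=cv2.morphologyEx(m,cv2.MORPH_OPEN,np.ones((3,3)))
c=max(cv2.findContours(m,0,2)[0],key=cv2.contourArea); r=cv2.minAreaRect(c); bx=cv2.boxPoints(r); print("ch",r,bx)
W=np.array([onplane(C["top"],*q,92) for q in bx]); print(W,W.mean(0),[np.linalg.norm(W[i]-W[(i+1)%4]) for i in range(4)])
p,e=tri(C["top"],(370,256.5),C["scene"],(221.2,141)); print("pump",p,e,onplane(C["top"],370,256.5,82),onplane(C["scene"],221.2,141,82))
o=get_obs(); print(o["eef_rot"],o["t"]); print(camera_model("wrist"))
E
```

```text
shaded dot (np.float64(121.74193548387096), np.float64(199.74193548387098)) 62
[485.  232.7  22.5] 1.1223625519707117 [485.3 232.3  22. ]
[376.2 288.2  22.6] 2.386510935906902 [376.8 287.3  22. ]
[454.  441.5  22.3] 1.9748555200035376 [454.5 440.7  22. ]
[562.2 387.2  20.9] 3.414571527105909 [563.  385.4  22. ]
sides [np.float64(121.60877289248555), np.float64(171.96698447221786), np.float64(121.81665733358204), np.float64(171.68358442692283)] ctr [469.9 336.4  22. ]
handle top ((135.014404296875, 232.88291931152344), (35.83723068237305, 6.878294944763184), 28.810794830322266) [469.9 332.1  62. ]
handle scene 359.6986301369863 227.8584474885845 (array([468.8, 338.3,  43.7]), np.float64(3.267589626136018))
ch ((248.79302978515625, 221.63966369628906), (67.06622314453125, 48.838993072509766), 2.8624050617218018) [[214.1 244.4]
 [216.5 195.6]
 [283.5 198.9]
 [281.1 247.7]]
[[444.7 110.1  92. ]
 [576.5 107.8  92. ]
 [571.8 -74.6  92. ]
 [440.  -70.4  92. ]] [508.2  18.2  92. ] [np.float64(131.81450644582242), np.float64(182.54395097972272), np.float64(131.7994956200266), np.float64(180.60372720342642)]
pump [ 420.8 -313.    76.7] 2.2693238705577032 [ 421.7 -312.6   82. ] [ 425.9 -307.    82. ]
[[ 1.   0.3 -0. ]
 [ 0.3 -1.   0. ]
 [ 0.  -0.  -1. ]] 0.1
{'K': array([[277.3,   0. , 250.4],
       [  0. , 277.3, 190.4],
       [  0. ,   0. ,   1. ]]), 'eye': array([ 223.8, -509.2,  373.5]), 'rotation': array([[ 0.3, -0.9, -0.3],
       [-1. , -0.3, -0.1],
       [-0. ,  0.3, -1. ]])}
```

```bash
python3 -m creep '[[85,358,547,50,0,0,1.3],[85,358,547,50,0,0,1.3],[85,358,547,50,0,0,1.3],[85,358,547,50,0,0,1.3],[85,358,547,50,0,0,1.3],[85,358,547,50,0,0,1.3],[85,358,547,50,0,0,1.3],[85,358,547,50,0,0,1.3]]'
```

```text
t: 1.1
eef_pos: [424.0, -110.0, 250.4]
eef_rot: [[-0.009, 1.0, 0.0], [1.0, 0.009, -0.0], [-0.0, 0.0, -1.0]]
ft_force: [1.8, -1.3, -0.3]
opening: 85.0
grasp_force: 0.0
```

```bash
python3 -m creep '[[85,60,90,30,0,0,0],[85,84,128,30,0,0,0],[85,84,128,30,0,0,0],[85,84,128,30,0,0,0],[85,84,128,30,0,0,0]]'; python3 - <<'E'
from h import *
import pickle
cm=camera_model("wrist"); im=snapshot("wrist"); pickle.dump((cm,im),open("w1.pkl","wb")); save("pics/w1.png",im); print(cm["eye"],get_obs()["eef_pos"])
E
```

```text
t: 1.72
eef_pos: [506.9, 15.8, 280.0]
eef_rot: [[-0.006, 1.0, -0.001], [1.0, 0.006, -0.0], [-0.0, -0.001, -1.0]]
ft_force: [-0.1, 0.1, 1.2]
opening: 85.1
grasp_force: 0.0
[507.60222027  90.44427885 441.94277245] [506.86773092  15.40327596 280.20050074]
```

View pics/w1.png

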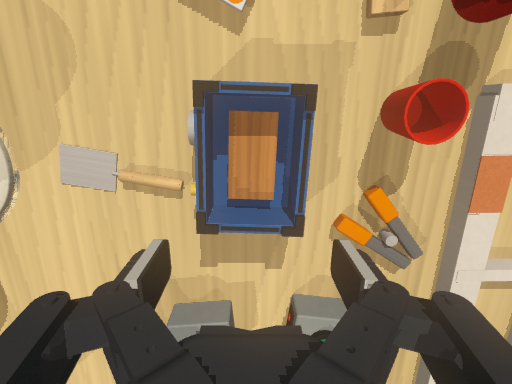

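The chamber is unobstructed, with black seal corners at about (193,81), (318,85), (303,237) and (197,233). The cup is to its right at (427,110) and the clamp at (380,228).

```bash
python3 - <<'E'
from h import *
import pickle
np.set_printoptions(precision=1,suppress=True)
cm,im=pickle.load(open("w1.pkl","rb")); T=camera_model("top")
m=(im.max(2)<62).astype(np.uint8)*255; m[:70]=0;m[242:]=0;m[:,:185]=0;m[:,325:]=0
m=cv2.morphologyEx(m,cv2.MORPH_OPEN,np.ones((3,3)))
ys,xs=np.nonzero(m); pts=np.c_[xs,ys]+0.0
cor=[]
for s in((-1,-1),(1,-1),(1,1),(-1,1)):
    v=pts@np.array(s); q=pts[v>=v.max()-1].mean(0)+np.array(s)*.4; cor.append(q)
print(np.array(cor))
for z in(85,93):
    W=np.array([onplane(cm,*q,z) for q in cor]); print(z,W,W.mean(0),[np.linalg.norm(W[i]-W[(i+1)%4]) for i in range(4)])
    d=[W[0]-W[3],W[1]-W[2]]; print([np.degrees(-np.arctan2(a[0],a[1])) for a in d])
    d=[W[1]-W[0],W[2]-W[3]]; print([np.degrees(np.arctan2(a[1],a[0])) for a in d])
tc=[(214.3,193.2),(286.7,197),(284.8,250.9),(211.8,247)]
for a,b in zip([1,2,3,0],tc): print(tri(cm,cor[a],T,b))
E
```

```text
Traceback (most recent call last):
ValueError: zero-size array to reduction operation maximum which has no identity
```

```bash
cat > ch.py <<'E'
from h import *
import pickle
np.set_printoptions(precision=1,suppress=True)
cm,im=pickle.load(open("w1.pkl","rb")); T=camera_model("top")
print(im[88,202],im[228,296],im[150,196],im[88,255],im.dtype)
i=im.astype(int); m=((i[...,2]>=i[...,0]-12)&(i.max(2)<130)).astype(np.uint8)*255
m[:70]=0;m[242:]=0;m[:,:180]=0;m[:,330:]=0
m=cv2.morphologyEx(m,cv2.MORPH_OPEN,np.ones((3,3)))
c=max(cv2.findContours(m,0,2)[0],key=cv2.contourArea); pts=c[:,0].astype(float); print(pts.min(0),pts.max(0))
cor=[]
for s in((-1,-1),(1,-1),(1,1),(-1,1)):
    v=pts@np.array(s); cor.append(pts[v>=v.max()-1].mean(0)+np.array(s)*.4)
print(np.array(cor))
for z in(85,93):
    W=np.array([onplane(cm,*q,z) for q in cor]); print(z,W,W.mean(0),[np.linalg.norm(W[i]-W[(i+1)%4]) for i in range(4)])
    d=[W[0]-W[3],W[1]-W[2]]; print([np.degrees(-np.arctan2(a[0],a[1])) for a in d])
    d=[W[1]-W[0],W[2]-W[3]]; print([np.degrees(np.arctan2(a[1],a[0])) for a in d])
tc=[(214.3,193.2),(286.7,197),(284.8,250.9),(211.8,247)]
for a,b in zip([1,2,3,0],tc): print(tri(cm,cor[a],T,b))
E
python3 ch.py
```

```text
[83 70 55] [78 65 53] [ 79 102 143] [76 64 51] uint8
[194.  92.] [312. 224.]
[[203.6  91.6]
 [305.4  94.6]
 [294.4 224.4]
 [205.6 223.4]]
85 [[450.  105.5  85. ]
 [573.8 102.6  85. ]
 [569.3 -69.2  85. ]
 [445.  -68.4  85. ]] [509.5  17.6  85. ] [np.float64(123.78476001967952), np.float64(171.88356525572027), np.float64(124.26319474333495), np.float64(173.9380404546734)]
[np.float64(-1.640737473252214), np.float64(-1.4908892315746152)]
[np.float64(-1.3073614936231956), np.float64(-0.3609836842055163)]
93 [[451.3 105.1  93. ]
 [572.3 102.4  93. ]
 [567.9 -65.6  93. ]
 [446.4 -64.8  93. ]] [509.5  19.3  93. ] [np.float64(121.01042711089876), np.float64(168.03121516438668), np.float64(121.4781388893521), np.float64(170.03964432218075)]
[np.float64(-1.6407374732522118), np.float64(-1.4908892315746187)]
[np.float64(-1.3073614936231976), np.float64(-0.36098368420551247)]
(array([581.9, 110.2,  60.2]), np.float64(15.02619542295209))
(array([578.7, -87.4,  43.1]), np.float64(4.466595008330419))
(array([433.7, -85.5,  43.5]), np.float64(8.641870659751532))
(array([437.6, 115. ,  25.9]), np.float64(15.060150524359829))
```

```bash
sed -i 's/^i=im.astype.*/i=im.astype(int); m=(((i[...,2]>=i[...,0]-12)\&(i.max(2)<175))|(i.max(2)<105)).astype(np.uint8)*255/' ch.py; python3 ch.py
```

```text
[83 70 55] [78 65 53] [ 79 102 143] [76 64 51] uint8
[193.  80.] [316. 236.]
[[192.6  79.6]
 [316.4  84.6]
 [301.9 235.9]
 [196.6 232.4]]
85 [[437.4 119.   85. ]
 [586.3 114.1  85. ]
 [580.8 -86.9  85. ]
 [431.7 -82.3  85. ]] [509.1  16.   85. ] [np.float64(148.94620893686883), np.float64(201.02758819954974), np.float64(149.20148721969886), np.float64(201.36039660957485)]
[np.float64(-1.6235811404715537), np.float64(-1.5505087525992545)]
[np.float64(-1.877305163902864), np.float64(-1.7490037398691582)]
93 [[439.  118.3  93. ]
 [584.5 113.6  93. ]
 [579.2 -82.9  93. ]
 [433.4 -78.4  93. ]] [509.   17.6  93. ] [np.float64(145.60794363647156), np.float64(196.52204605182345), np.float64(145.85750048040364), np.float64(196.8473953746063)]
[np.float64(-1.6235811404715637), np.float64(-1.55050875259926)]
[np.float64(-1.8773051639028644), np.float64(-1.7490037398691534)]
(array([581.7, 112.8, 105.7]), np.float64(0.1719764886564698))
(array([578.1, -82.8,  93.7]), np.float64(2.027886134452539))
(array([431.9, -81.1,  87.3]), np.float64(0.7007245561911082))
(array([437. , 118. ,  82.6]), np.float64(2.2614781264345787))
```

```bash
python3 -m creep '[[85,-38,319,-130,0,0,-0.475],[85,-38,319,-130,0,0,-0.475],[85,-38,319,-130,0,0,-0.475],[85,-38,319,-130,0,0,-0.475],[85,-38,319,-130,0,0,-0.475],[85,-38,319,-130,0,0,-0.475],[85,-38,319,-130,0,0,-0.475],[85,-38,319,-130,0,0,-0.475]]'; python3 - <<'E'
from h import *
import pickle
np.set_printoptions(precision=2,suppress=True)
cm=camera_model("wrist"); im=snapshot("wrist"); pickle.dump((cm,im),open("w2.pkl","wb")); save("pics/w2.png",im)
o=get_obs(); print(o["eef_pos"],o["eef_rot"])
hsv=cv2.cvtColor(im,cv2.COLOR_RGB2HSV); k,l,s,c=cv2.connectedComponentsWithStats(cv2.inRange(hsv,(2,140,90),(16,255,255)))
for i in range(1,k):
    if s[i,4]>150: print(c[i],s[i],onplane(cm,*c[i],22))
E
```

```text
t: 2.78
eef_pos: [469.6, 333.9, 150.7]
eef_rot: [[0.453, 0.892, 0.0], [0.892, -0.453, -0.0], [-0.0, 0.0, -1.0]]
ft_force: [-0.4, -1.1, -0.8]
opening: 84.7
grasp_force: 0.0
[469.84 333.81 151.14] [[ 0.45  0.89  0.  ]
 [ 0.89 -0.45  0.  ]
 [ 0.    0.   -1.  ]]
[188.15  90.74] [175  76  28  30 653] [455.56 440.22  22.  ]
[311.92  90.64] [298  76  29  30 658] [564.52 384.83  22.  ]
[197.92 246.99] [187 237  23  21 392] [377.34 286.57  22.  ]
[302.36 246.94] [291 237  24  21 392] [486.39 231.18  22.  ]
[507.68 256.63] [502 240  10  33 223] [697.79 109.29  22.  ]
[402.02 371.97] [386 355  33  29 622] [530.84  -6.85  22.  ]
```

View pics/w2.png

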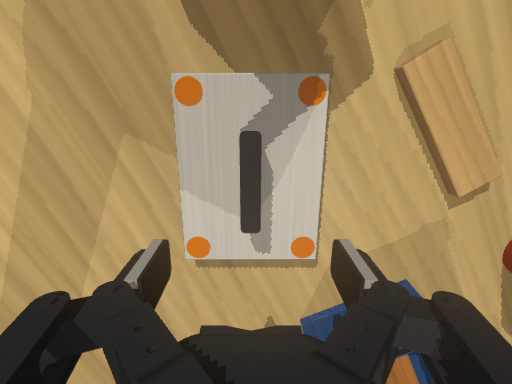

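The lid is square to the gripper. Its handle is at (250,182), centred between the pads, and the dots average (471,336), matching the first measurement. Descend and grip.

```bash
python3 -m creep '[[85,1,2,-60,0,0,0],[85,1,2,-95,0,0,0],[85,1,2,-109,0,0,0],[85,1,2,-109,0,0,0],[0,1,2,-109,0,0,0],[0,1,2,-109,0,0,0],[0,1,2,-109,0,0,0],[0,1,2,-109,0,0,0]]'; python3 -m creep '[[0,0,0,0,0,0,0],[0,0,0,0,0,0,0],[0,0,0,10,0,0,0],[0,0,0,30,0,0,0]]'
```

```text
t: 3.82
eef_pos: [470.6, 337.3, 42.1]
eef_rot: [[0.452, 0.892, 0.001], [0.892, -0.452, 0.0], [0.001, 0.001, -1.0]]
ft_force: [0.8, -0.6, 3.5]
opening: 16.2
grasp_force: 58.6
t: 4.32
eef_pos: [469.4, 336.6, 70.5]
eef_rot: [[0.452, 0.892, -0.003], [0.892, -0.452, -0.002], [-0.003, -0.002, -1.0]]
ft_force: [-0.0, -0.3, -3.8]
opening: 14.9
grasp_force: 58.6
```

```bash
python3 -m creep '[[0,0,0,40,0,0,0],[0,0,0,80,0,0,0],[0,0,0,110,0,0,0],[0,0,0,110,0,0,0]]'; python3 - <<'E'
from h import *
import pickle
np.set_printoptions(precision=2,suppress=True)
cm=camera_model("wrist"); im=snapshot("wrist"); pickle.dump((cm,im),open("w3.pkl","wb")); save("pics/w3.png",im)
o=get_obs(); print(o["eef_pos"],o["ft_force"],o["moment"],o["opening"])
E
```

```text
t: 4.82
eef_pos: [471.0, 337.7, 183.4]
eef_rot: [[0.452, 0.892, 0.003], [0.892, -0.452, 0.002], [0.003, 0.001, -1.0]]
ft_force: [1.1, -0.4, -4.5]
opening: 14.8
grasp_force: 59.3
[470.52 337.31 181.24] [-0.02  0.1  -5.25] [ 0.06  0.   -0.02] 14.841338964262139
```

View pics/w3.png

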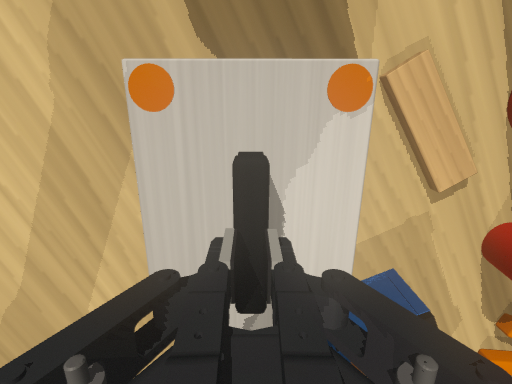

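The lid is held level and centred, with the far dots at (151,88) and (350,88). Work out its exact offset in the hand.

```bash
cat > lidoff.py <<'E'
from h import *
import pickle,sys
np.set_printoptions(precision=2,suppress=True)
def dots(cm,im,z,rows=384):
    hsv=cv2.cvtColor(im,cv2.COLOR_RGB2HSV); k,l,s,c=cv2.connectedComponentsWithStats(cv2.inRange(hsv,(2,140,90),(16,255,255)))
    return [(c[i],s[i],onplane(cm,*c[i],z)) for i in range(1,k) if s[i,4]>150 and c[i][1]<rows]
E
python3 - <<'E'
from lidoff import *
cm,im=pickle.load(open("w3.pkl","rb")); o=get_obs(); R=np.array(o["eef_rot"])
D=dots(cm,im,o["eef_pos"][2]-20,150)
for d in D: print(d)
a,b=D[0][2],D[1][2]; print("width",np.linalg.norm(a-b)); mid=(a+b)/2
ex=(b-a)/np.linalg.norm(b-a); print("lid yaw",np.degrees(np.arctan2(ex[1],ex[0])),"tool",np.degrees(np.arctan2(R[1,1],R[0,1])))
ey=np.array([-ex[1],ex[0],0]); print("lid ctr",mid-86*ey,o["eef_pos"])
E
```

```text
(array([150.61,  87.2 ]), array([ 128,   63,   46,   49, 1724], dtype=int32), array([455.12, 441.85, 161.24]))
(array([349.69,  87.38]), array([ 327,   64,   46,   48, 1715], dtype=int32), array([565.87, 385.47, 161.24]))
width 124.27240658215271
lid yaw -26.976836230783107 tool -26.86617699495807
lid ctr [471.48 337.02 161.24] [470.52 337.31 181.24]
```

```bash
python3 -m creep '[[0,10,-50,5,0,0,0.1],[0,38,-320,5,0,0,0.441],[0,38,-320,5,0,0,0.441],[0,38,-320,5,0,0,0.441],[0,38,-320,5,0,0,0.441],[0,38,-320,5,0,0,0.441],[0,38,-320,5,0,0,0.441],[0,38,-320,5,0,0,0.441]]';python3 -m creep '[[0,0,0,0,0,0,0],[0,0,0,0,0,0,0]]'; python3 - <<'E'
from lidoff import *
cm=camera_model("wrist"); im=snapshot("wrist"); save("pics/w4.png",im)
t=snapshot("top"); np.save("top2.npy",t)
o=get_obs();R=np.array(o["eef_rot"])
D=dots(cm,im,o["eef_pos"][2]-20,150); a,b=D[0][2],D[1][2]
ex=(b-a)/np.linalg.norm(b-a); ey=np.array([-ex[1],ex[0],0]); print(len(D),np.degrees(np.arctan2(ex[1],ex[0])),"ctr",(a+b)/2-86*ey,o["eef_pos"],o["ft_force"],np.degrees(np.arctan2(R[1,1],R[0,1])))
E
```

```text
t: 5.88
eef_pos: [507.8, 17.5, 184.9]
eef_rot: [[0.028, 1.0, -0.002], [1.0, -0.028, 0.0], [0.0, -0.002, -1.0]]
ft_force: [0.2, 0.2, -4.4]
opening: 14.6
grasp_force: 61.6
t: 6.12
eef_pos: [508.2, 17.9, 186.1]
eef_rot: [[0.027, 1.0, -0.0], [1.0, -0.027, 0.0], [0.0, -0.0, -1.0]]
ft_force: [-0.2, 0.6, -4.3]
opening: 14.5
grasp_force: 61.7
3 174.721770549409 ctr [556.87 180.92 166.25] [508.29  17.66 186.25] [-0.06  0.59 -3.79] -1.5476427245699997
```

View pics/w4.png

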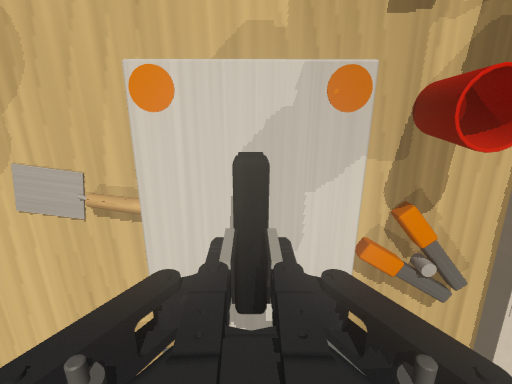

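The lid is still the same in the hand and hides the chamber beneath it. The cup (465,108) and clamp (410,255) are clear of it. Lower it.

```bash
python3 -m creep '[[0,0,0,-20,0,0,0],[0,0,0,-40,0,0,0],[0,0,0,-50,0,0,0],[0,0,0,-56,0,0,0],[0,0,0,-56,0,0,0]]'; python3 -m creep '[[0,0,0,-4,0,0,0],[0,0,0,-8,0,0,0],[0,0,0,-8,0,0,0]]'
```

```text
t: 6.85
eef_pos: [508.3, 17.1, 130.4]
eef_rot: [[0.028, 1.0, 0.0], [1.0, -0.028, 0.0], [0.0, 0.0, -1.0]]
ft_force: [-0.4, 0.8, -3.0]
opening: 14.3
grasp_force: 61.7
t: 7.22
eef_pos: [508.1, 17.1, 122.0]
eef_rot: [[0.028, 1.0, -0.0], [1.0, -0.028, -0.0], [-0.0, -0.0, -1.0]]
ft_force: [1.3, -0.2, -5.8]
opening: 14.4
grasp_force: 61.7
```

```bash
python3 -m creep '[[0,0,0,-2,0,0,0],[0,0,0,-2,0,0,0]]'; python3 -m creep '[[85,0,0,0,0,0,0],[85,0,0,0,0,0,0],[85,0,0,0,0,0,0],[85,0,0,0,0,0,0],[85,0,0,0,0,0,0],[85,0,0,10,0,0,0],[85,0,0,50,0,0,0],[85,0,0,80,0,0,0]]'; python3 - <<'E'
from lidoff import *
cm=camera_model("wrist"); im=snapshot("wrist"); save("pics/w5.png",im)
t=snapshot("top"); s=snapshot("scene"); np.save("top2.npy",t)
for d in dots(cm,im,101,300): print(d[0],d[1][4],d[2])
o=get_obs(); print(o["eef_pos"],o["ft_force"])
E
```

```text
t: 7.48
eef_pos: [508.5, 17.1, 121.2]
eef_rot: [[0.028, 1.0, 0.001], [1.0, -0.028, 0.0], [0.0, 0.001, -1.0]]
ft_force: [-2.4, 0.1, 3.6]
opening: 14.6
grasp_force: 65.6
t: 8.48
eef_pos: [508.4, 17.1, 202.5]
eef_rot: [[0.028, 1.0, 0.001], [1.0, -0.028, 0.0], [0.0, 0.001, -1.0]]
ft_force: [-0.1, -0.3, 0.3]
opening: 85.0
grasp_force: 0.0
[463.15 106.29] 6230 [704.67  84.87 101.  ]
[182.23  93.31] 790 [450.48 103.41 101.  ]
[318.54  93.49] 791 [572.76  99.71 101.  ]
[406.76 218.38] 1062 [668.51 -24.21 101.  ]
[374.32 249.6 ] 875 [638.9  -59.25 101.  ]
[193.59 262.46] 453 [445.23 -69.19 101.  ]
[306.83 262.52] 452 [567.57 -72.83 101.  ]
[509.16  17.14 202.4 ] [-0.51  0.22 -1.71]
```

View pics/w5.png

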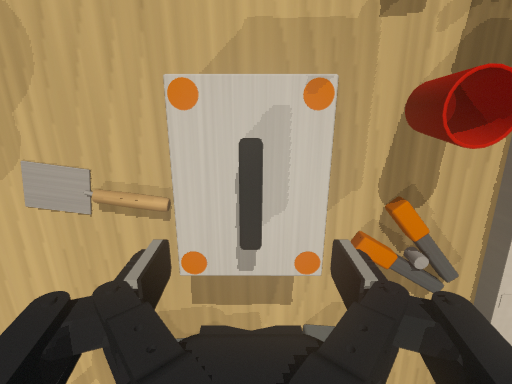

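The lid is on and level. Dots are at (182,93), (319,93), (194,262) and (307,262), spaced 122 x 172 mm at z=101, and nothing nearby has been disturbed. Close the fingers and press the first corner.

```bash
python3 -m creep '[[0,-30,43,0,0,0,0],[0,-58,86,0,0,0,0],[0,-58,86,-20,0,0,0],[0,-58,86,-60,0,0,0],[0,-58,86,-84,0,0,0],[0,-58,86,-84,0,0,0],[0,-58,86,-84,0,0,0]]'; python3 -m creep '[[0,0,0,-5,0,0,0],[0,0,0,-9,0,0,0],[0,0,0,-9,0,0,0]]'; python3 -m creep '[[0,0,0,-4,0,0,0],[0,0,0,-4,0,0,0]]'
```

```text
t: 9.5
eef_pos: [450.5, 103.1, 117.1]
eef_rot: [[0.028, 1.0, 0.001], [1.0, -0.028, 0.0], [0.0, 0.001, -1.0]]
ft_force: [-1.0, 0.1, 0.6]
opening: -0.0
grasp_force: 0.0
t: 9.88
eef_pos: [450.2, 103.0, 107.1]
eef_rot: [[0.028, 1.0, -0.0], [1.0, -0.028, -0.0], [-0.0, -0.0, -1.0]]
ft_force: [0.5, 1.3, 0.5]
opening: -0.3
grasp_force: 0.0
t: 10.12
eef_pos: [450.2, 103.1, 103.0]
eef_rot: [[0.028, 1.0, -0.0], [1.0, -0.028, -0.0], [-0.0, -0.0, -1.0]]
ft_force: [-0.2, -0.5, -0.9]
opening: -0.1
grasp_force: 0.0
```

```bash
python3 -m creep '[[0,0,0,-3,0,0,0],[0,0,0,-3,0,0,0]]'; python3 - <<'E'
from lidoff import *
im=snapshot("wrist"); s=snapshot("scene"); t=snapshot("top")
a=cv2.resize(im,(400,300)); b=cv2.resize(s[140:230,225:345],(400,300),interpolation=2); c=cv2.resize(t[175:265,190:310],(400,300),interpolation=2)
save("pics/w6.png",np.vstack([np.hstack([a,b]),np.hstack([c,c*0])]))
E
```

```text
t: 10.38
eef_pos: [450.2, 103.1, 100.1]
eef_rot: [[0.028, 1.0, -0.0], [1.0, -0.028, -0.0], [-0.0, -0.0, -1.0]]
ft_force: [0.2, -0.1, -0.0]
opening: 0.1
grasp_force: 0.0
```

View pics/w6.png

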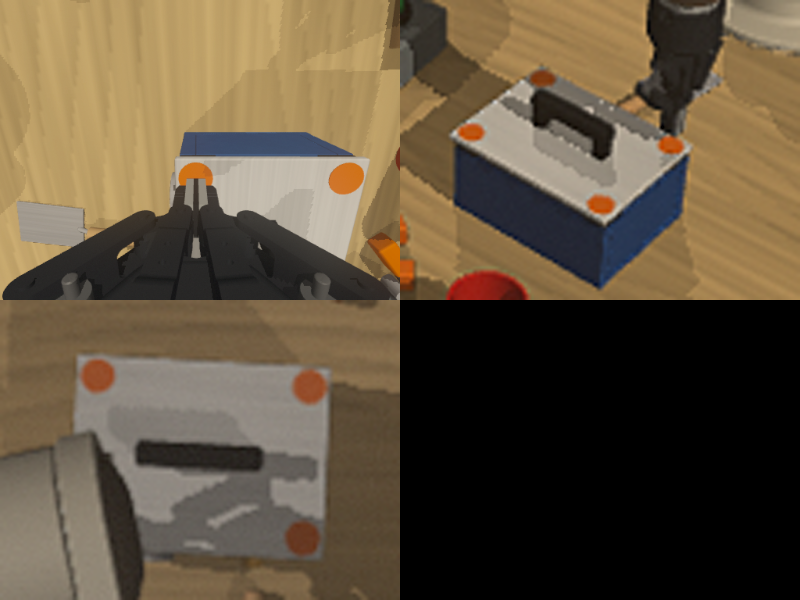

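The fingertip is over the first dot (wrist view, about (197,178)), but there is no contact force yet. Go down in small steps.

```bash
for i in 1 2 3; do python3 -m creep '[[0,0,0,-2,0,0,0],[0,0,0,-2,0,0,0]]' | egrep 'pos|force: \['; done
```

```text
eef_pos: [450.2, 103.1, 98.1]
ft_force: [0.2, 0.6, -0.4]
eef_pos: [450.2, 103.1, 96.1]
ft_force: [0.5, -0.6, 0.8]
eef_pos: [450.2, 103.1, 94.1]
ft_force: [0.1, 0.2, -0.8]
```

```bash
python3 - <<'E'
from lidoff import *
S,T=camera_model("scene"),camera_model("top"); s=snapshot("scene"); t=snapshot("top")
def ob(im,w):
    hsv=cv2.cvtColor(im,cv2.COLOR_RGB2HSV); m=cv2.inRange(hsv,(2,130,60),(16,255,255)); o=np.zeros_like(m); x0,y0,x1,y1=w; o[y0:y1,x0:x1]=m[y0:y1,x0:x1]
    k,l,st,c=cv2.connectedComponentsWithStats(o); return [(c[i],st[i,4]) for i in range(1,k) if st[i,4]>12]
ss=ob(s,(232,150,318,208)); tt=ob(t,(205,185,295,245))
print(ss,tt)
P={"-+":(450.5,103.4),"++":(572.8,99.7),"+-":(567.6,-72.8),"--":(445.2,-69.2)}
for k,p in P.items():
    print(k,"scene z101",proj(S,(*p,101)),"z93",proj(S,(*p,93)),"top",proj(T,(*p,101)))
    q=min(ss,key=lambda a:np.linalg.norm(a[0]-proj(S,(*p,98)))); r=min(tt,key=lambda a:np.linalg.norm(a[0]-proj(T,(*p,98)))) if tt else None
    print("  ",q,r,tri(S,q[0],T,r[0]))
cm=camera_model("wrist"); im=snapshot("wrist")
for d in dots(cm,im,97,300): print(d[0],d[1],d[2],)
# tip probe: dot outline & finger
o=get_obs(); print(o["eef_pos"],[proj(cm,np.array(o["eef_pos"])-[0,0,h]) for h in(0,8,-5)], o["joint_torque"])
E
```

```text
[(array([267.35, 163.06]), np.int32(31)), (array([294.04, 171.04]), np.int32(23)), (array([245.97, 179.06]), np.int32(33)), (array([305.69, 183.21]), np.int32(29)), (array([284.77, 200.97]), np.int32(35))] [(array([218.93, 197.12]), np.int32(69)), (array([282.48, 200.56]), np.int32(75)), (array([280.18, 243.18]), np.int32(22))]
-+ scene z101 [304.99 183.21] z93 [304.79 184.94] top [216.39 242.33]
   (array([305.69, 183.21]), np.int32(29)) (array([218.93, 197.12]), np.int32(69)) (array([549.54, 122.9 , 180.96]), np.float64(66.21467128842995))
++ scene z101 [284.03 201.14] z93 [283.88 202.87] top [219.22 196.76]
   (array([284.77, 200.97]), np.int32(35)) (array([218.93, 197.12]), np.int32(69)) (array([571.42, 100.96, 101.55]), np.float64(1.2660139798793166))
+- scene z101 [244.99 179.41] z93 [244.97 181.13] top [283.02 200.22]
   (array([245.97, 179.06]), np.int32(33)) (array([282.48, 200.56]), np.int32(75)) (array([566.09, -70.58, 102.94]), np.float64(1.5574053202543034))
-- scene z101 [266.54 163.17] z93 [266.46 164.87] top [280.86 245.88]
   (array([267.35, 163.06]), np.int32(31)) (array([280.18, 243.18]), np.int32(22)) (array([451.07, -64.66, 107.64]), np.float64(5.220544369757487))
[249.7  223.89] [228 211  45  27 756] [450.69 106.75  97.  ]
[448.89 232.07] [ 426  212   47   42 1487] [575.91  97.56  97.  ]
[450.31 103.1   94.32] [array([249.29, 227.44]), array([249.35, 222.36]), array([249.25, 230.85])] [ -0.   -38.31  46.91  -0.     0.    -0.  ]
```

The lid is still level at z≈101, and in the scene view the fingertip is above the dot. The shut tips stand shorter than assumed, so keep feeling downward.

```bash
for i in 1 2 3 4 5; do python3 -m creep '[[0,0,0,-2,0,0,0],[0,0,0,-2,0,0,0]]' | egrep 'pos|force: \['|tr '\n' ' '; echo; done
```

```text
eef_pos: [450.2, 103.1, 92.1] ft_force: [-0.4, 0.4, 0.0] 
eef_pos: [450.2, 103.1, 90.2] ft_force: [0.2, 0.4, -0.6] 
eef_pos: [450.2, 103.1, 88.1] ft_force: [-0.4, -0.2, -0.1] 
eef_pos: [450.2, 103.1, 86.1] ft_force: [-0.2, -0.6, 0.2] 
eef_pos: [450.2, 103.1, 84.2] ft_force: [0.5, -0.3, 0.4]
```

```bash
python3 - <<'E'
from lidoff import *
im=snapshot("wrist"); s=snapshot("scene"); t=snapshot("top")
a=cv2.resize(im[150:384,130:442],(400,300)); b=cv2.resize(s[110:230,255:345],(390,520),interpolation=2); 
o=np.zeros((600,800,3),np.uint8); o[:300,:400]=a; o[:520,405:795]=b; o[300:600,:400]=cv2.resize(t[175:265,190:310],(400,300),interpolation=2)
save("pics/w7.png",o)
cm=camera_model("wrist"); print(get_obs()["eef_pos"],cm["eye"])
for d in dots(cm,im,101,300): print(d[0],d[1],d[2])
E
```

```text
[450.32 103.09  84.35] [453.39 177.71 246.32]
[249.54 227.37] [226 218  48  22 498] [450.8  110.81 101.  ]
[461.1  239.75] [ 437  218   50   44 1664] [573.16  99.48 101.  ]
```

View pics/w7.png

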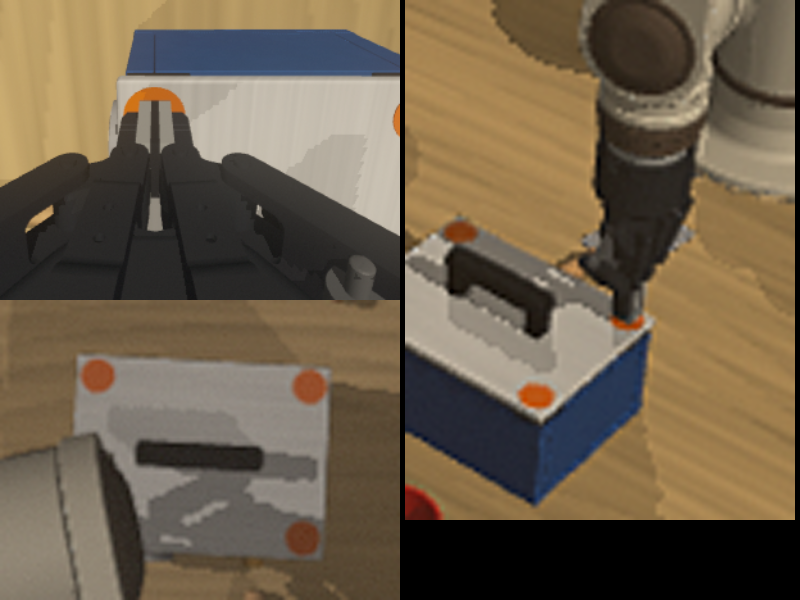

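The tip is now almost on the dot (right panel, around (627,318)) and the lid is still flat. Continue in 1–2 mm steps.

```bash
for i in 1 2 3 4; do python3 -m creep '[[0,0,0,-1.5,0,0,0],[0,0,0,-1.5,0,0,0]]' | egrep 'pos|force: \['|tr '\n' ' '; echo; done
```

```text
eef_pos: [450.2, 103.1, 82.7] ft_force: [-0.6, -0.4, 0.4] 
eef_pos: [450.4, 103.1, 81.7] ft_force: [-0.5, -0.3, 2.3] 
eef_pos: [450.4, 103.2, 80.7] ft_force: [-3.2, -0.7, 8.9] 
eef_pos: [450.4, 103.2, 79.4] ft_force: [-3.9, -0.5, 10.3]
```

Contact at TCP z≈82, and the seal is moving at about 9 N. Its home should be near z≈74.

```bash
for i in 1 2 3; do python3 -m creep '[[0,0,0,-2,0,0,0],[0,0,0,-2,0,0,0]]' | egrep 'pos|force: \['|tr '\n' ' '; echo; done;  python3 -m creep '[[0,0,0,-1,0,0,0],[0,0,0,-1,0,0,0]]' | egrep 'pos|force: \['|tr '\n' ' '
```

```text
eef_pos: [450.4, 103.3, 77.5] ft_force: [-5.3, 0.4, 11.7] 
eef_pos: [450.4, 103.4, 75.6] ft_force: [-5.7, 2.0, 12.6] 
eef_pos: [450.5, 103.4, 75.2] ft_force: [-10.4, 0.5, 25.2] 
eef_pos: [450.6, 103.5, 75.1] ft_force: [-14.0, -0.9, 33.7]
```

Corner 1 is home: a hard stop at z 75.1 with 34 N. Next is the +x+y dot.

```bash
python3 -m creep '[[0,0,0,45,0,0,0],[0,60,-2,50,0,0,0],[0,122,-4,50,0,0,0],[0,122,-4,40,0,0,0],[0,122,-4,22,0,0,0],[0,122,-4,22,0,0,0]]' | egrep 'pos|force: \['|tr '\n' ' '; for i in 1 2 3 ; do python3 -m creep '[[0,0,0,-2,0,0,0],[0,0,0,-4,0,0,0]]' | egrep 'pos|force: \['|tr '\n' ' '; echo; done; for i in 1 2 3; do python3 -m creep '[[0,0,0,-2,0,0,0],[0,0,0,-2,0,0,0]]' | egrep 'pos|force: \['|tr '\n' ' '; echo; done
```

```text
eef_pos: [570.4, 99.0, 91.8] ft_force: [0.3, -0.1, 0.5] eef_pos: [572.3, 99.2, 90.4] ft_force: [-0.6, -0.1, 0.4] 
eef_pos: [572.4, 99.1, 85.5] ft_force: [-0.8, 0.2, -0.3] 
eef_pos: [572.4, 99.1, 81.4] ft_force: [-2.5, -0.1, 7.9] 
eef_pos: [572.4, 99.2, 80.1] ft_force: [-2.5, 0.1, 6.2] 
eef_pos: [572.5, 99.2, 78.2] ft_force: [-2.0, 0.6, 7.2] 
eef_pos: [572.5, 99.3, 76.3] ft_force: [-2.5, 0.1, 6.0]
```

```bash
python3 -m creep '[[0,0,0,-1.5,0,0,0],[0,0,0,-1.5,0,0,0]]' | egrep 'pos|force: \['|tr '\n' ' '; python3 -m creep '[[0,0,0,-1.5,0,0,0],[0,0,0,-1.5,0,0,0]]' | egrep 'pos|force: \['|tr '\n' ' '; python3 -m creep '[[0,0,0,-1,0,0,0],[0,0,0,-1,0,0,0]]' | egrep 'pos|force: \['|tr '\n' ' '
```

```text
eef_pos: [572.6, 99.4, 75.1] ft_force: [-3.1, 1.5, 9.1] eef_pos: [572.7, 99.3, 74.8] ft_force: [-6.1, 1.1, 17.4] eef_pos: [572.7, 99.4, 74.7] ft_force: [-9.6, -0.1, 23.0]
```

```bash
python3 -m creep '[[0,0,0,-1.5,0,0,0],[0,0,0,-1.5,0,0,0]]' | egrep 'pos|force: \['|tr '\n' ' ';python3 -m creep '[[0,0,0,45,0,0,0],[0,-2,-60,50,0,0,0],[0,-4,-120,50,0,0,0],[0,-5,-172,40,0,0,0],[0,-5,-172,23,0,0,0],[0,-5,-172,23,0,0,0]]' | egrep 'pos|force: \['|tr '\n' ' '; for i in 1 2 3 ; do python3 -m creep '[[0,0,0,-2,0,0,0],[0,0,0,-4,0,0,0]]' | egrep 'pos|force: \['|tr '\n' ' '; echo; done; for i in 1 2 3; do python3 -m creep '[[0,0,0,-2,0,0,0],[0,0,0,-2,0,0,0]]' | egrep 'pos|force: \['|tr '\n' ' '; echo; done
```

```text
eef_pos: [572.9, 99.4, 74.6] ft_force: [-11.4, 0.0, 33.3] eef_pos: [566.4, -72.8, 91.2] ft_force: [0.1, 0.7, -0.0] eef_pos: [567.7, -71.9, 89.3] ft_force: [-0.4, 0.2, 0.2] 
eef_pos: [567.4, -72.6, 84.9] ft_force: [-0.5, 0.8, 0.5] 
eef_pos: [567.6, -72.9, 81.7] ft_force: [-2.1, 0.6, 6.3] 
eef_pos: [567.6, -72.9, 79.8] ft_force: [-1.5, 0.8, 5.5] 
eef_pos: [567.8, -73.0, 78.0] ft_force: [-2.6, 0.7, 6.6] 
eef_pos: [567.9, -73.1, 76.2] ft_force: [-2.0, 0.2, 8.2]
```

```bash
for i in 1 2; do python3 -m creep '[[0,0,0,-1.5,0,0,0],[0,0,0,-1.5,0,0,0]]' | egrep 'pos|force: \['|tr '\n' ' '; done; python3 -m creep '[[0,0,0,-1.5,0,0,0],[0,0,0,-1.5,0,0,0]]' | egrep 'pos|force: \['|tr '\n' ' '
```

```text
eef_pos: [568.0, -73.2, 75.1] ft_force: [-1.4, 0.8, 10.3] eef_pos: [568.1, -73.2, 74.9] ft_force: [-4.8, 0.3, 18.6] eef_pos: [568.2, -73.2, 74.7] ft_force: [-9.0, 0.4, 29.5]
```

Now the last corner, at (445,-69).

```bash
python3 -m creep '[[0,0,0,45,0,0,0],[0,-60,2,50,0,0,0],[0,-122,3,50,0,0,0],[0,-122,3,40,0,0,0],[0,-122,3,25,0,0,0],[0,-122,3,25,0,0,0]]' | egrep 'pos|force: \['|tr '\n' ' '; for i in 1 2 3 ; do python3 -m creep '[[0,0,0,-2,0,0,0],[0,0,0,-4,0,0,0]]' | egrep 'pos|force: \['|tr '\n' ' '; echo; done; for i in 1 2 3; do python3 -m creep '[[0,0,0,-2,0,0,0],[0,0,0,-2,0,0,0]]' | egrep 'pos|force: \['|tr '\n' ' '; echo; done
```

```text
eef_pos: [445.3, -69.8, 93.5] ft_force: [0.1, 1.2, 0.3] eef_pos: [445.8, -69.9, 91.1] ft_force: [-0.5, 0.5, -0.6] 
eef_pos: [445.4, -69.9, 87.2] ft_force: [0.2, 0.1, 0.3] 
eef_pos: [445.3, -69.9, 83.2] ft_force: [-0.8, -0.3, -0.1] 
eef_pos: [445.4, -70.0, 81.6] ft_force: [-0.9, -0.4, 3.0] 
eef_pos: [445.4, -70.0, 79.6] ft_force: [-2.6, -1.5, 4.9] 
eef_pos: [445.3, -70.1, 77.6] ft_force: [-2.6, -0.3, 4.2]
```

```bash
for i in 1 2 3; do python3 -m creep '[[0,0,0,-1.5,0,0,0],[0,0,0,-1.5,0,0,0]]' | egrep 'pos|force: \['|tr '\n' ' '; done; python3 -m creep '[[0,0,0,-1.5,0,0,0],[0,0,0,-1.5,0,0,0]]' | egrep 'pos|force: \['|tr '\n' ' '
```

```text
eef_pos: [445.2, -70.1, 76.1] ft_force: [-2.2, -0.9, 4.2] eef_pos: [445.2, -70.2, 74.7] ft_force: [-2.2, -1.3, 5.5] eef_pos: [445.3, -70.2, 74.0] ft_force: [-5.4, -0.9, 12.3] eef_pos: [445.4, -70.2, 73.9] ft_force: [-9.9, 0.2, 24.3]
```

```bash
python3 -m creep '[[0,0,0,-1.5,0,0,0],[0,0,0,-1.5,0,0,0]]' | egrep 'pos|force: \['|tr '\n' ' ';python3 -m creep '[[0,0,0,50,0,0,0],[0,2,60,50,0,0,0],[0,4,120,50,0,0,0],[0,5,172,40,0,0,0],[0,5,172,12,0,0,0],[0,5,172,12,0,0,0],[0,5,172,8,0,0,0]]' | egrep '^t|pos|force: \['|tr '\n' ' '; for i in 1 2 3 4; do python3 -m creep '[[0,0,0,-1.5,0,0,0],[0,0,0,-1.5,0,0,0]]' | egrep 'pos|force: \['|tr '\n' ' '; echo; done
```

```text
eef_pos: [445.5, -70.2, 73.8] ft_force: [-16.1, 0.1, 37.1] t: 25.45 eef_pos: [450.8, 101.7, 78.7] ft_force: [0.4, 0.6, -0.2] eef_pos: [450.6, 101.6, 76.8] ft_force: [-0.5, -0.0, -0.3] 
eef_pos: [450.3, 102.0, 74.8] ft_force: [-0.9, 0.2, -1.1] 
eef_pos: [450.5, 102.1, 74.2] ft_force: [-2.2, -1.4, 7.8] 
eef_pos: [450.6, 102.1, 73.9] ft_force: [-6.9, -1.4, 17.9]
```

Corner 1 now stops at 73.9, lower than its first stop. Press it firmly, then re-press the other two as well.

```bash
for i in 1 2; do python3 -m creep '[[0,0,0,-1.5,0,0,0],[0,0,0,-1.5,0,0,0]]' | egrep 'pos|force: \['|tr '\n' ' ';done; echo; python3 -m creep '[[0,0,0,50,0,0,0],[0,60,-2,50,0,0,0],[0,122,-4,50,0,0,0],[0,122,-4,30,0,0,0],[0,122,-4,6,0,0,0],[0,122,-4,6,0,0,0],[0,122,-4,3,0,0,0],[0,122,-4,2,0,0,0]]' | egrep '^t|pos|force: \['|tr '\n' ' '; for i in 1 2 3 ; do python3 -m creep '[[0,0,0,-1.5,0,0,0],[0,0,0,-1.5,0,0,0]]' | egrep 'pos|force: \['|tr '\n' ' '; echo; done
```

```text
eef_pos: [450.7, 102.1, 73.8] ft_force: [-11.8, -2.8, 29.2] eef_pos: [450.8, 102.1, 73.7] ft_force: [-17.0, -4.7, 41.9] 
t: 27.95 eef_pos: [572.8, 98.1, 73.9] ft_force: [-9.2, -1.4, 27.2] eef_pos: [572.9, 98.1, 73.9] ft_force: [-12.0, -2.7, 31.3] 
eef_pos: [573.0, 98.1, 73.8] ft_force: [-15.3, -2.5, 41.7] 
eef_pos: [573.1, 98.2, 73.7] ft_force: [-20.4, -3.9, 50.9]
```

```bash
python3 -m creep '[[0,0,0,50,0,0,0],[0,-2,-60,55,0,0,0],[0,-4,-120,55,0,0,0],[0,-5,-171,40,0,0,0],[0,-5,-171,8,0,0,0],[0,-5,-171,8,0,0,0],[0,-5,-171,5,0,0,0],[0,-5,-171,4,0,0,0]]' | egrep '^t|pos|force: \['|tr '\n' ' '; for i in 1 2; do python3 -m creep '[[0,0,0,-1,0,0,0],[0,0,0,-1,0,0,0]]' | egrep 'pos|force: \['|tr '\n' ' '; echo; done
```

```text
t: 29.7 eef_pos: [568.0, -73.7, 73.8] ft_force: [-10.0, -4.7, 30.1] eef_pos: [568.0, -73.8, 73.8] ft_force: [-10.7, -3.9, 31.3] 
eef_pos: [568.1, -73.7, 73.8] ft_force: [-13.4, -4.3, 38.1]
```

All four corners stop at 73.7–73.8, so the lid is flat. Now look at the button from above.

```bash
python3 -m creep '[[0,0,0,60,0,0,0],[0,-20,-40,120,0,0,0],[0,-147,-239,130,0,0,0],[0,-147,-239,130,0,0,0],[0,-147,-239,130,0,0,0],[0,-147,-239,130,0,0,0],[0,-147,-239,130,0,0,0],[0,-147,-239,130,0,0,0]]' | egrep '^t|pos|force: \['; python3 - <<'E'
from lidoff import *
S,T=camera_model("scene"),camera_model("top")
cm=camera_model("wrist"); im=snapshot("wrist"); s=snapshot("scene"); t=snapshot("top")
hsv=cv2.cvtColor(im,cv2.COLOR_RGB2HSV); k,l,st,c=cv2.connectedComponentsWithStats(cv2.inRange(hsv,(50,80,30),(85,255,255)))
for i in range(1,k):
    if st[i,4]>200: print(c[i],st[i],onplane(cm,*c[i],82),tri(cm,c[i],T,(370,256.5)))
def ob(im,w):
    hsv=cv2.cvtColor(im,cv2.COLOR_RGB2HSV); m=cv2.inRange(hsv,(2,130,60),(16,255,255)); o=np.zeros_like(m); x0,y0,x1,y1=w; o[y0:y1,x0:x1]=m[y0:y1,x0:x1]
    k,l,q,c=cv2.connectedComponentsWithStats(o); return [c[i] for i in range(1,k) if q[i,4]>20]
ss=ob(s,(232,155,318,208)); tt=ob(t,(205,185,295,255)); print("lid dots",len(ss),len(tt))
for a in tt:
    print(min([tri(S,b,T,a) for b in ss],key=lambda r:r[1]))
E
```

```text
t: 31.2
eef_pos: [420.4, -311.7, 198.0]
ft_force: [-0.2, -0.0, 0.1]
[456.36 163.45] [ 434  144   45   40 1365] [ 630.93 -300.1    82.  ] (array([ 435.53, -242.62,  344.51]), np.float64(3.845675967301718))
[251.6  181.98] [ 233  163   38   39 1146] [ 422.12 -313.55   82.  ] (array([ 422.29, -309.74,   94.55]), np.float64(0.7345064770814013))
lid dots 5 4
(array([569.62, 101.29,  93.34]), np.float64(1.2044014163477232))
(array([565.56, -70.05,  94.43]), np.float64(1.074232820736285))
(array([448.17, 104.82,  94.26]), np.float64(1.6998955250053993))
(array([443.95, -66.91,  95.  ]), np.float64(1.4996816233282622))
```

All four lid dots now triangulate to z≈93–95, so it is flat and sealed. The button is at (422,-313), with contact expected near TCP z≈63.

```bash
python3 -m creep '[[0,1.5,-1,-50,0,0,0],[0,1.5,-1,-100,0,0,0],[0,1.5,-1,-126,0,0,0],[0,1.5,-1,-126,0,0,0],[0,1.5,-1,-126,0,0,0]]' | egrep '^t|pos|force: \['|tr '\n' ' '; for i in 1 2 3 4 5 6 7; do python3 -m creep '[[0,0,0,-2,0,0,0],[0,0,0,-2,0,0,0]]' | egrep 'pos|force: \['|tr '\n' ' '; echo; done
```

```text
t: 31.98 eef_pos: [422.7, -312.8, 73.7] ft_force: [0.5, -0.8, 0.9] eef_pos: [422.2, -313.1, 71.1] ft_force: [-0.5, 0.3, 1.0] 
eef_pos: [421.7, -312.9, 68.2] ft_force: [0.8, 0.5, -0.4] 
eef_pos: [421.7, -312.8, 66.1] ft_force: [-0.5, -0.2, -0.6] 
eef_pos: [421.7, -312.9, 64.1] ft_force: [-0.5, -0.0, -0.3] 
eef_pos: [421.9, -313.0, 62.4] ft_force: [-0.7, -0.4, 1.6] 
eef_pos: [421.9, -313.0, 60.4] ft_force: [0.3, -0.3, 2.6] 
eef_pos: [421.9, -313.0, 58.4] ft_force: [-0.4, -0.5, 4.8]
```

```bash
for i in 1 2 3; do python3 -m creep '[[0,0,0,-1.5,0,0,0],[0,0,0,-1.5,0,0,0]]' | egrep 'pos|force: \['|tr '\n' ' '; echo; done
```

```text
eef_pos: [421.9, -313.0, 57.0] ft_force: [-0.2, 0.7, 4.6] 
eef_pos: [422.0, -313.1, 56.8] ft_force: [-3.5, 3.1, 14.6] 
eef_pos: [422.1, -313.1, 56.6] ft_force: [-7.0, 5.5, 24.8]
```

The button has bottomed (hard stop at 56.7). Retreat straight up, let it settle and verify.

```bash
python3 -m creep '[[0,0,0,15,0,0,0],[0,0,0,50,0,0,0],[0,0,0,110,0,0,0],[0,0,0,140,0,0,0],[0,0,0,140,0,0,0],[0,0,0,140,0,0,0],[0,0,0,140,0,0,0]]'; python3 - <<'E'
from lidoff import *
S,T=camera_model("scene"),camera_model("top")
s=snapshot("scene"); t=snapshot("top"); cm=camera_model("wrist"); im=snapshot("wrist")
hsv=cv2.cvtColor(im,cv2.COLOR_RGB2HSV); k,l,st,c=cv2.connectedComponentsWithStats(cv2.inRange(hsv,(50,80,30),(85,255,255)))
print([(c[i],st[i,2:],onplane(cm,*c[i],82)) for i in range(1,k) if st[i,4]>200])
def ob(im,w):
    hsv=cv2.cvtColor(im,cv2.COLOR_RGB2HSV); m=cv2.inRange(hsv,(2,130,60),(16,255,255)); o=np.zeros_like(m); x0,y0,x1,y1=w; o[y0:y1,x0:x1]=m[y0:y1,x0:x1]
    k,l,q,c=cv2.connectedComponentsWithStats(o); return [c[i] for i in range(1,k) if q[i,4]>20]
ss=ob(s,(232,155,318,208))
for a in ob(t,(205,185,295,255)): print(min([tri(S,b,T,a) for b in ss],key=lambda r:r[1]))
# bystanders: pixel change in the cup/clamp/offcut area of the top view
d=np.abs(t.astype(int)-np.load("top.npy").astype(int)).max(2)>40
for n,(x0,y0,x1,y1) in {"cup":(210,120,245,158),"clamp":(266,120,322,180),"offcut":(125,145,190,175)}.items(): print(n,d[y0:y1,x0:x1].sum())
E
```

```text
t: 35.35
eef_pos: [421.3, -312.6, 192.2]
eef_rot: [[0.028, 1.0, -0.002], [1.0, -0.028, 0.001], [0.001, -0.002, -1.0]]
ft_force: [0.5, 0.7, 0.1]
opening: -0.5
grasp_force: 0.0
[(array([459.47, 163.84]), array([  46,   40, 1424], dtype=int32), array([ 630.89, -300.14,   82.  ])), (array([250.68, 182.5 ]), array([  39,   39, 1183], dtype=int32), array([ 422.13, -313.53,   82.  ]))]
(array([569.62, 101.29,  93.34]), np.float64(1.2044014163477232))
(array([565.56, -70.05,  94.43]), np.float64(1.074232820736285))
(array([448.17, 104.82,  94.26]), np.float64(1.6998955250053993))
(array([443.98, -67.  ,  94.56]), np.float64(1.329892795748303))
cup 0
clamp 0
offcut 0
```

The lid is flat, the button is back up, the bystanders haven't moved and the arm is clear, so hand it in.

```bash
python3 -c "from station import *; print(close_job())"
```

```text
the job is handed in; nothing more can be done
None
```

The job is handed in at about 35 s: the lid is on and pressed flat with all four seal corners at their stops, the green pump button was then pressed fully down and came back up, and the cup, clamp and offcut did not move.

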